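# Load the cruet carrier and hold it up level

## Task

Stand the brown-capped spice jar upright in the empty round well of the blue cruet carrier, so that it sits down on the well's floor opposite the glass shaker, and let go of it. Then take the carrier by its dark wooden grip, lift it about 12 cm straight up off the worktop without tipping it, and finish while still holding it there in the gripper, level and steady, with both the jar and the shaker standing in their wells. Leave the tin, the egg timer and the soup box where they are.

Things in the scene. Friction and masses are not known exactly. Their poses are not given: they have to be found in the camera images.
- spice_jar_center (a point): Centre, half-way up, of the loose glass spice jar with a dark brown screw cap and a pale label: round, 41 mm in diameter over its whole height, 105 mm high, about 0.13 kg. It starts upright on the worktop, to the right of the carrier; its z axis points up the jar.
- spice_jar: The same spice jar; origin at the centre of its underside, z up the jar.
- carrier: The loose cruet carrier, about 0.4 kg: a blue-painted wooden board 224 mm long (x axis) and 84 mm wide (y axis), 8 mm thick, with rounded ends, a steel-ringed round well near each end and an upright handle in the middle. Origin at the centre of its underside, z up; its +x axis points to the empty well, -x to the shaker. The empty well starts towards the right; the carrier may stand turned by up to 0.8 rad either way.
- carrier_grip (a point): Centre of the carrier's grip, 153 mm above the carrier's underside, midway between the wells: a dark wooden block 18 mm thick along the carrier's x axis, 60 mm wide along its y axis and 34 mm high (its top 170 mm above the carrier's underside), on two thin steel posts. It is to be pinched from above across its 18 mm thickness, the fingers closing along the carrier's x axis. Axes as the carrier's.
- well_empty (a point): Centre of the floor of the empty well, 70 mm from the carrier's middle along its +x, 8 mm above its underside. The well is a steel ring of 47 mm inner and 55 mm outer diameter standing 12 mm above the floor, so the jar has 3 mm of play all round. The gripper has the most room beside the handle here when its fingers close along the carrier's y axis.
- shaker_center (a point): Centre, half-way up, of the loose glass shaker with a domed grey top, 44 mm in diameter and 90 mm high, about 0.13 kg, that stands in the other well at the carrier's -x end from the start and stays there; it has 1.5 mm of play in its ring and may lean by 2 or 3 degrees.
- shaker: The same shaker; origin at the centre of its underside, z up.
- food_tin: Bystander: food tin, 57 mm in diameter, 72 mm high, farther left along the front edge, beyond the egg timer; origin at the centre of its underside. To be left alone.
- egg_timer: Bystander: round red and white egg timer, 62 mm in diameter, 46 mm high, to the left of the carrier, near the worktop's front edge; origin at the centre of its underside. To be left alone.
- soup_box: Bystander: upright brown cardboard soup box, 31 x 100 x 123 mm, to the right behind the spice jar; origin at the centre of its underside. To be left alone.

How it is judged:
By the outcome, as a careful person would: the job done as asked, in the order asked, and still so for the second after the job is handed in, while the arm keeps its last pose, push and grip.
It also fails if it takes over 61 s, if anything falls off the work surface, if the arm or the gripper's body presses on something with over 40 N, if the wrist force passes 120 N, or if a joint passes its speed limit or range.

## Robot

A 6-joint arm with a two-finger parallel gripper is mounted at the origin on a cart in front of the work surface, level with it; the furniture and walls round the work are solid. World frame = base frame: x ahead of the robot, y to its left, z up, the work surface at z = 0. Lengths are in mm, angles in rad, forces in N, time in s.
With the tool pointing down it reaches from about 300 to 775 mm from the base axis. Payload 14.6 kg.
Tool frame: the origin (TCP) lies at the centre of the arm's flange, where the gripper is bolted on; the fingertips stand 199 mm ahead of it and the grasp point (between the pads) lies 180 mm ahead of it; z points along the fingers, y is the line along which they close (so a half turn about z gives the same grasp; the last joint's range is limited). The gripper opens to 94 mm and grips with 3 to 60 N. Pads are 16 mm wide; open, the fingers measure 119 mm over their backs; the gripper's body (75 mm by 177 mm) begins 78 mm behind the grasp point.
Start: joints at [-1.232, 0.3, 1.521, -0, 1.321, -0.067], TCP at [217.107, -505.327, 404.646] pointing down, gripper open.
Joint ranges: [-3.03, 3.03], [-0.79, 2.21], [0.23, 2.52], [-1.04, 4.18], [0, 3.07], [-2.55, 2.55]. Speed limits (rad/s): [2.22, 2.22, 2.57, 3.14, 3.14, 3.14].

## Interface

Orientations are given as [roll, pitch, yaw] about the fixed x, y, z axes, in that order (R = Rz(yaw) Ry(pitch) Rx(roll)).
In Python, from cell import manip, optics, workorder gives the robot as it stands.
- The arm moves only by the tool step_arm, never from a script. Its argument "increments" is a list that holds one entry, the list of rows, each a list of 7 numbers: the turn, a rotation vector about the tool's x, y, z as a fraction of full scale, then the shift along the tool's x, y, z as a fraction of full scale, then the closure, from -1 (fully open) to 1 (shut). In form: [[[wx, wy, wz, tx, ty, tz, fingers], ...]]. A call has 1 to 5 rows; each row shifts and turns the commanded pose from where the row before left it, along the tool's axes as they then stand; what a row does not reach is not made up. Full scale, the value 1, is 40 mm for a shift and 45 degrees for a turn. A row lasts 1/10 s, in which the tool goes at most 50 mm and 8.59 degrees, less where a joint would pass 70% of its speed; a pose out of reach is approached as far as the arm can. A call with a number of a shift or a turn outside -1 to 1 is refused whole. A call with a gripper value outside its range is refused whole. The fingers move at their own pace and stop on an object; "newtons" is the grip in N (left out, the last holds). Time passes only in rows, so rows that do not move let the fingers close. It gives the time, the measured TCP pose, the force, the opening and the grip force at its end, in the units of the state.
- manip.read_state(): the state, without advancing time (a new reading comes with each control period).
- optics.camera(name): name is "side" or "top" or "wrist"; returns a dict with "frame" (384x512x3 uint8, red, green, blue), "range_z" (384x512 float32, mm along the optical axis (not along the pixel's ray), 0 where there is no reading), "mtx" (3x3 intrinsics, pixels), "cam_to_world" (4x4, takes a point from camera to world coordinates). Camera axes: x right, y down, z forward; pixel columns grow to the right and rows downward; lengths in mm; the calibration is good to about 2 mm. The wrist camera is an equidistant fisheye: a pixel r from the principal point sees the ray r / f radians off the axis. A picture is of the moment at which its call begins.
- workorder.sign_off(): hands the job in; it is judged then, once.
The state is a dict: "clock": time; "joints": joint angles; "qd": joint speeds; "effort": joint torques, N m; "eef_pos": TCP position; "eef_rot": TCP orientation; "wrist_force": force on the tool from outside, world axes, zero at the start; "moment": the same for the moment, N m; "finger_gap": finger opening in mm; "finger_force": force on a finger pad.
Only numpy, scipy, OpenCV 4.12 (cv2) and the standard library are available. Lean on these libraries where they do the work, as an engineer would, in place of code of your own. Each camera call takes 0.05 s, during which the arm holds its last target. There are 200 camera calls.

## Working session

There is one attempt and no reset: what is moved stays moved. The work goes in short steps, Python scripts to look and compute and a tool call to move; the robot and the scene stay as the last step left them, time stands still between calls to the robot, and variables do not carry over. Pictures are saved under pics/ and viewed, at most 10 in all, crops included, and the job is handed in when it is done.

Besides the shell and the picture viewer there is one more tool, called after ">>>" in YAML: its name, and indented under it one key for each argument. step_arm: Moves the arm, as the interface text tells. Its arguments: {"type":"object","properties":{"increments":{"type":"array","items":{"type":"array","items":{"type":"array","items":{"type":"number"}}}},"newtons":{"type":"number"}},"required":["increments"]}

```bash
mkdir -p pics; cat > h.py <<'E'
import numpy as np, cv2
from scipy.spatial.transform import Rotation as R
from cell import manip, optics, workorder
def cloud(c):
    h,w=c['range_z'].shape; v,u=np.mgrid[:h,:w]; K=c['mtx']; z=c['range_z']
    p=np.stack([(u-K[0,2])/K[0,0]*z,(v-K[1,2])/K[1,1]*z,z],-1)
    T=c['cam_to_world']; return p@T[:3,:3].T+T[:3,3]
E
python3 - <<'E'
from h import *
ims=[]
for n in ('top','side'):
    c=optics.camera(n); P=cloud(c); np.savez(n+'.npz',P=P,f=c['frame'],z=c['range_z'],K=c['mtx'],T=c['cam_to_world'])
    cv2.imwrite(f'pics/{n}.png',cv2.resize(c['frame'][...,::-1],(800,600)))
    print(n,c['cam_to_world'].round(2).tolist(),c['mtx'].round(1).tolist())
s=manip.read_state();print(s)
E
```

```text
top [[-0.4, -0.84, 0.38, -137.74], [-0.92, 0.37, -0.15, 121.36], [-0.01, -0.41, -0.91, 1658.94], [0.0, 0.0, 0.0, 1.0]] [[455.1, 0.0, 253.0], [0.0, 455.1, 191.1], [0.0, 0.0, 1.0]]
side [[-1.0, -0.02, 0.01, 453.82], [-0.03, 0.6, -0.8, 856.92], [0.01, -0.8, -0.61, 888.43], [0.0, 0.0, 0.0, 1.0]] [[382.8, 0.0, 255.3], [0.0, 382.8, 188.8], [0.0, 0.0, 1.0]]
{'clock': 0.1, 'joints': array([-1.23158152e+00,  3.00405438e-01,  1.52149179e+00, -1.08706100e-05,
        1.32071236e+00, -6.66091284e-02]), 'qd': array([-0.00157248, -0.00211623, -0.00134486, -0.00189871, -0.00052954,
       -0.00105594]), 'effort': array([ 2.26321165e-03, -5.32634282e+01, -3.53280008e+01,  7.09765172e-02,
        2.35175702e-02, -8.00884709e-05]), 'eef_pos': array([ 217.11013822, -505.30662639,  404.1600187 ]), 'eef_rot': array([-3.14057727e+00, -5.71807968e-05,  4.05826603e-01]), 'wrist_force': array([ 0.73988797, -0.80662915,  0.76357945]), 'moment': array([-0.02711007,  0.0007576 ,  0.05904875]), 'finger_force': 0.0, 'finger_gap': 93.62559590651222}
```

View pics/top.png

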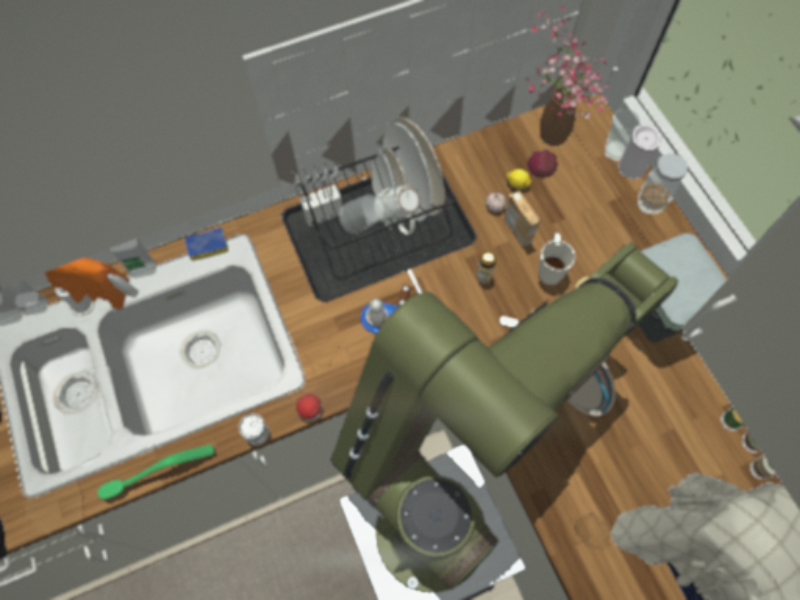

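View pics/side.png

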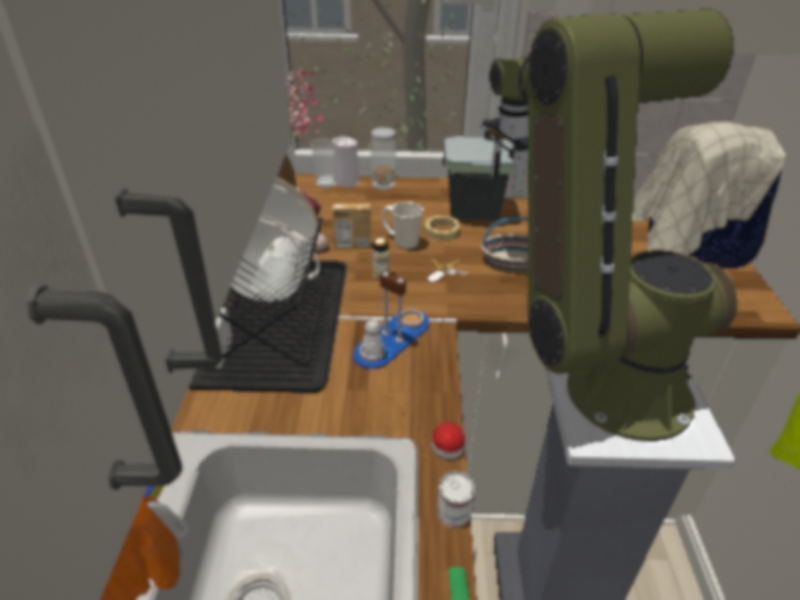

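The side view shows the carrier (800x600 px): grip (393,283), empty well (410,320), shaker (372,340), jar (380,257) with the box behind it at (352,225). The top view has the carrier's handle hidden by the arm, with the jar at (486,268).

```bash
python3 - <<'E'
import numpy as np,cv2
s=np.load('side.npz');P=s['P'];f=s['f'];
h=cv2.cvtColor(f,cv2.COLOR_RGB2HSV)
m=(h[...,0]>100)&(h[...,0]<125)&(h[...,1]>130)&(abs(P[...,2]-8)<10)&(P[...,0]>300)
m[:190]=0;m[240:]=0;m[:,:215]=0;m[:,290:]=0
p=P[m];print('blue',m.sum(),p.mean(0),p.min(0),p.max(0))
print('rect',cv2.minAreaRect(p[:,:2].astype(np.float32)))
for n,(u,v,w,hh) in dict(grip=(393,283,14,12),jar=(380,257,9,20),well=(410,320,14,10),shaker=(372,340,10,20)).items():
    a=P[int((v-hh)*.64):int((v+hh)*.64),int((u-w)*.64):int((u+w)*.64)].reshape(-1,3)
    a=a[a[:,2]>{'grip':130,'jar':15,'well':11,'shaker':20}[n]]
    print(n,len(a),np.median(a,0).round(1),a.min(0).round(1),a.max(0).round(1))
t=np.load('top.npz');P2=t['P'];a=P2[160:188,300:322].reshape(-1,3);a=a[a[:,2]>90];print('topjar',a.mean(0),a.min(0),a.max(0))
# upscaled crop
cv2.imwrite('pics/crop.png',cv2.resize(f[135:245,200:320,::-1],None,fx=5,fy=5,interpolation=cv2.INTER_CUBIC))
E
```

```text
blue 388 [ 483.07204163 -128.08174732    9.50113926] [ 408.40252203 -216.82267241    3.18476597] [564.79426152 -49.27318726  15.2076663 ]
rect ((486.8908386230469, -140.99110412597656), (210.5022430419922, 79.2103271484375), 54.646827697753906)
grip 178 [ 485.8 -141.9  163.3] [ 453.8 -165.8  132.6] [512.7 856.9 888.4]
jar 227 [ 524.5 -376.3   77.4] [ 453.8 -533.9   15.4] [558.6 856.9 888.4]
well 150 [ 448.4 -192.7   16.9] [ 419.2 -240.5   11. ] [479.7 856.9 888.4]
shaker 253 [525.5 -77.1  62.3] [ 453.8 -102.4   20.4] [551.5 856.9 888.4]
topjar [ 514.42669366 -379.5680276   119.62302807] [-137.7428744  -407.71235999   90.41516427] [ 542.93092821  121.35670015 1658.94461622]
```

View pics/crop.png

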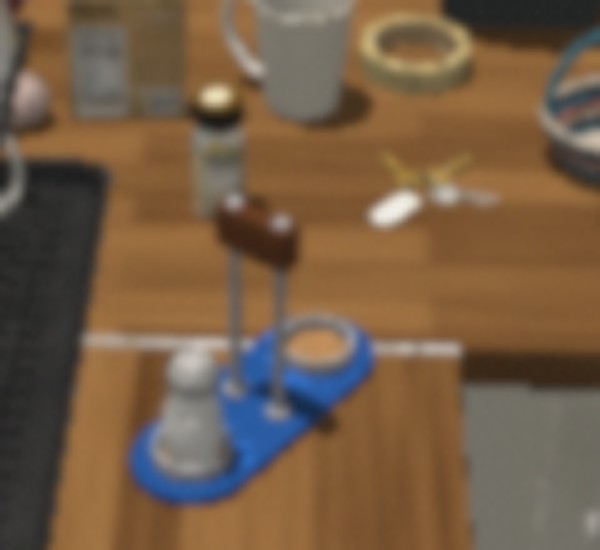

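The crop shows the handle plane, the empty well at crop (318,345), the shaker in its ring at (192,430), and the jar at (218,150), clear of box and mug. Now I'll rotate to carrier yaw and go over the jar.

>>> step_arm:
  increments:
    - [[0, 0, -0.175, 0, 0, 0, -1], [0, 0, -0.175, 0, 0, 0, -1], [0, 0, -0.175, 0, 0, 0, -1], [0, 0, -0.175, 0, 0, 0, -1], [0, 0, 0, 0.5, 0.4, 0, -1]]

```text
clock: 0.6
eef_pos: [240.5, -498.7, 404.3]
eef_rot: [-3.141, -0.0, 0.959]
wrist_force: [-0.5, -0.2, 0.4]
finger_gap: 94.0
finger_force: 0.0
```

>>> step_arm:
  increments:
    - [[0, 0, 0, 0.9, 0.59, 0, -1], [0, 0, 0, 0.9, 0.59, 0, -1], [0, 0, 0, 0.9, 0.59, 0, -1], [0, 0, 0, 0.9, 0.59, 0, -1], [0, 0, 0, 0.9, 0.59, 0, -1]]

```text
clock: 1.1
eef_pos: [443.5, -418.4, 404.3]
eef_rot: [-3.141, -0.0, 0.956]
wrist_force: [0.4, -0.5, -0.0]
finger_gap: 94.1
finger_force: 0.0
```

>>> step_arm:
  increments:
    - [[0, 0, 0, 0.5, 0.3, 0, -1], [0, 0, 0, 0, 0, 0, -1], [0, 0, 0, 0, 0, 0, -1]]

```text
clock: 1.4
eef_pos: [463.2, -410.0, 404.1]
eef_rot: [-3.141, 0.0, 0.956]
wrist_force: [-0.0, -0.1, 0.5]
finger_gap: 93.9
finger_force: 0.0
```

```bash
cat >> h.py <<'E'
def wcloud(c):
    h,w=c['range_z'].shape; v,u=np.mgrid[:h,:w].astype(float); K=c['mtx']; z=c['range_z']
    a=(u-K[0,2])/K[0,0]; b=(v-K[1,2])/K[1,1]; r=np.hypot(a,b)+1e-9; k=np.tan(np.minimum(r,1.5))/r
    p=np.stack([a*k*z,b*k*z,z],-1); T=c['cam_to_world']; return p@T[:3,:3].T+T[:3,3]
def snap(n,name=None):
    c=optics.camera(n); P=wcloud(c) if n=='wrist' else cloud(c)
    P[c['range_z']<=0]=-999
    np.savez((name or n)+'.npz',P=P,f=c['frame'],K=c['mtx'],T=c['cam_to_world'])
    if name: cv2.imwrite(f'pics/{name}.png',cv2.resize(c['frame'][...,::-1],(800,600)))
    return c,P
def fitc(p,r):
    from scipy.optimize import least_squares
    o=least_squares(lambda q:np.hypot(p[:,0]-q[0],p[:,1]-q[1])-r,p[:,:2].mean(0),loss='soft_l1'); return o.x.round(1),np.sqrt(np.mean(o.fun**2))
def delta(x,y,z,yaw=None):
    s=manip.read_state(); M=R.from_euler('xyz',s['eef_rot']).as_matrix()
    d=M.T@(np.array([x,y,z])-s['eef_pos']); print('tool shift/40',(d/40).round(3),'now',s['eef_pos'].round(1),s['eef_rot'].round(4),'t',s['clock'],'gap',round(s['finger_gap'],1),'F',s['wrist_force'].round(1),round(s['finger_force'],1))
    if yaw is not None: print('wz total (x45deg)',-np.degrees(yaw-s['eef_rot'][2])/45)
E
python3 - <<'E'
from h import *
c,P=snap('wrist','w1'); snap('side','s1') ;snap('top','t1')
print(c['cam_to_world'].round(2).tolist()); delta(540,-377,404,.954)
for n in ('s1','t1','w1'):
    P=np.load(n+'.npz')['P']; q=P[(abs(P[...,0]-530)<50)&(abs(P[...,1]+385)<50)&(P[...,2]>20)&(P[...,2]<100)]
    if len(q)>20: print(n,len(q),fitc(q,20.5),q.mean(0))
E
```

```text
[[0.82, -0.55, -0.17, 512.3], [-0.58, -0.78, -0.24, -340.26], [-0.0, 0.29, -0.96, 382.96], [0.0, 0.0, 0.0, 1.0]]
tool shift/40 [1.809 1.099 0.017] now [ 462.3 -410.6  404.7] [-3.1414e+00  1.0000e-04  9.5420e-01] t 1.55 gap 93.6 F [ 0.   0.6 -0.4] 0.0
wz total (x45deg) 0.0002626545270508078
s1 165 (array([ 523. , -393.1]), np.float64(2.24659860420163)) [ 522.9329665  -376.5314662    61.20589282]
w1 234 (array([ 515.1, -353.8]), np.float64(5.011835379265446)) [ 519.88247129 -373.26403222   67.50112088]
```

View pics/w1.png

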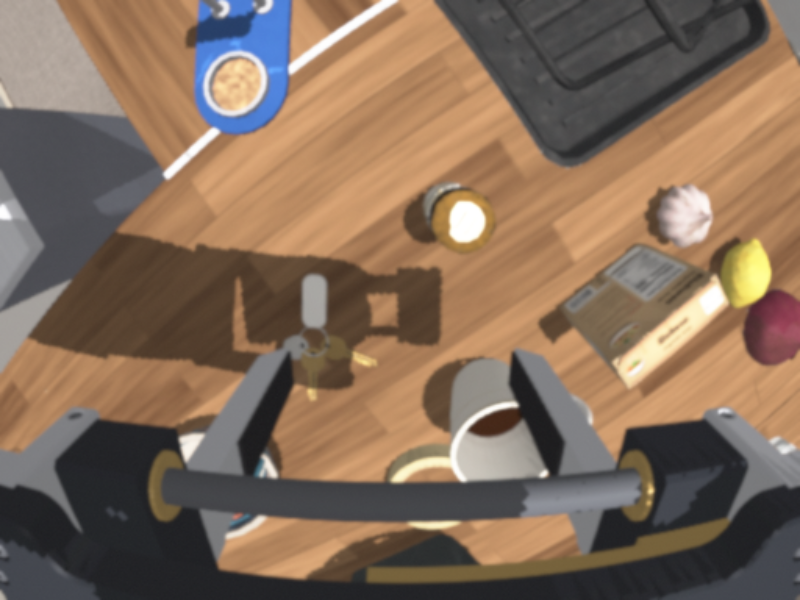

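The wrist view shows the jar cap centre at (463,218) and the empty well's ring centre at (236,84); box and mug are well clear of the finger line.

```bash
cat >> h.py <<'E'
def wray(c,u8,v8,z):
    K=c['K'] if 'K' in c else c['mtx']; T=c['T'] if 'T' in c else c['cam_to_world']
    u,v=(u8+.5)*.64-.5,(v8+.5)*.64-.5; a=(u-K[0,2])/K[0,0]; b=(v-K[1,2])/K[1,1]; r=np.hypot(a,b)
    d=T[:3,:3]@np.array([a/r*np.sin(r),b/r*np.sin(r),np.cos(r)]); o=T[:3,3]; return (o+d*(z-o[2])/d[2]).round(1)
E
python3 - <<'E'
from h import *
c=dict(np.load('w1.npz')); 
print('cap',wray(c,463,218,105),'cap L/R',wray(c,432,220,102),wray(c,494,218,102)); print('well',wray(c,236,84,20))
P=c['P']; q=P[(abs(P[...,0]-525)<45)&(abs(P[...,1]+385)<45)&(P[...,2]>98)&(P[...,2]<112)];print('capcloud',len(q),q.mean(0),q.min(0),q.max(0))
d,_=None,None
delta(523,-393,404.6)
E
```

```text
cap [ 523.9 -388.3  105. ] cap L/R [ 507.7 -379.1  102. ] [ 540.  -399.6  102. ]
well [ 444.9 -207.1   20. ]
capcloud 1355 [ 523.06924491 -389.6556487   103.78829587] [ 503.22075718 -410.14644769   98.01981506] [ 542.66207643 -370.25261793  106.54963065]
tool shift/40 [1.237 0.984 0.002] now [ 462.3 -410.6  404.7] [-3.1414e+00  1.0000e-04  9.5420e-01] t 1.55 gap 93.6 F [ 0.   0.6 -0.4] 0.0
```

>>> step_arm:
  increments:
    - [[0, 0, 0, 0.65, 0.47, 0, -1], [0, 0, 0, 0.65, 0.47, 0, -1], [0, 0, 0, 0, 0, 0.5, -1], [0, 0, 0, 0, 0, 0.5, -1], [0, 0, 0, 0, 0, 0, -1]]

```text
clock: 2.05
eef_pos: [523.2, -389.6, 362.0]
eef_rot: [-3.137, -0.0, 0.955]
wrist_force: [-1.0, 0.3, 0.0]
finger_gap: 94.4
finger_force: 0.0
```

```bash
python3 - <<'E'
from h import *
c,P=snap('wrist'); q=P[(abs(P[...,0]-525)<40)&(abs(P[...,1]+388)<40)&(P[...,2]>98)&(P[...,2]<112)];print('capcloud',len(q),q.mean(0),(np.percentile(q,1,0)+np.percentile(q,99,0))/2)
delta(523,-390,255)
E
```

```text
capcloud 1684 [ 524.30481228 -389.03183749  103.64460136] [ 523.95445819 -389.64724057  102.07076297]
tool shift/40 [-1.100e-02  2.000e-03  2.725e+00] now [ 523.3 -389.7  364. ] [-3.1396e+00 -1.0000e-04  9.5450e-01] t 2.1 gap 94.1 F [-0.4  0.2 -0.3] 0.0
```

>>> step_arm:
  increments:
    - [[0, 0, 0, 0, 0, 0.7, -1], [0, 0, 0, 0, 0, 0.7, -1], [0, 0, 0, 0, 0, 0.7, -1], [0, 0, 0, 0, 0, 0.6, -1], [0, 0, 0, 0, 0, 0, -1]]

```text
clock: 2.6
eef_pos: [523.3, -389.5, 254.9]
eef_rot: [-3.138, -0.0, 0.955]
wrist_force: [-0.5, 0.1, 0.9]
finger_gap: 94.3
finger_force: 0.0
```

>>> step_arm:
  increments:
    - [[0, 0, 0, 0, 0, 0, 0.1], [0, 0, 0, 0, 0, 0, 0.3], [0, 0, 0, 0, 0, 0, 1], [0, 0, 0, 0, 0, 0, 1], [0, 0, 0, 0, 0, 0, 1]]
  newtons: 20

```text
clock: 3.1
eef_pos: [524.1, -389.2, 257.2]
eef_rot: [3.141, 0.0, 0.956]
wrist_force: [0.4, 0.4, -0.2]
finger_gap: 57.2
finger_force: 0.0
```

>>> step_arm:
  increments:
    - [[0, 0, 0, 0, 0, 0, 1], [0, 0, 0, 0, 0, 0, 1], [0, 0, 0, 0, 0, 0, 1], [0, 0, 0, 0, 0, 0, 1], [0, 0, 0, 0, 0, 0, 1]]

```text
clock: 3.6
eef_pos: [524.0, -389.2, 256.7]
eef_rot: [3.142, -0.0, 0.956]
wrist_force: [-0.1, -0.2, 0.1]
finger_gap: 40.7
finger_force: 20.0
```

>>> step_arm:
  increments:
    - [[0, 0, 0, 0, 0, -0.4, 1], [0, 0, 0, 0, 0, -0.8, 1], [0, 0, 0, 0, 0, -0.9, 1], [0, 0, 0, 0, 0, -0.9, 1], [0, 0, 0, 0, 0, -0.7, 1]]

```text
clock: 4.1
eef_pos: [523.7, -388.9, 408.3]
eef_rot: [3.139, 0.0, 0.956]
wrist_force: [-0.6, -0.9, -1.7]
finger_gap: 40.0
finger_force: 20.0
```

>>> step_arm:
  increments:
    - [[0, 0, 0, 0, -0.6, 0, 1], [0, 0, 0, 0, -0.8, 0, 1], [0, 0, 0, 0, -0.8, 0, 1], [0, 0, 0, 0, -0.8, 0, 1], [0, 0, 0, 0, -0.8, 0, 1]]

```text
clock: 4.6
eef_pos: [398.7, -300.5, 405.6]
eef_rot: [3.141, 0.0, 0.956]
wrist_force: [-0.0, -0.1, -0.0]
finger_gap: 40.5
finger_force: 20.0
```

>>> step_arm:
  increments:
    - [[0, 0, 0, 0, -0.5, 0, 1], [0, 0, 0, 0, 0, 0, 1], [0, 0, 0, 0, 0, 0, 1]]

```text
clock: 4.9
eef_pos: [383.6, -289.9, 405.8]
eef_rot: [3.14, 0.0, 0.956]
wrist_force: [0.6, -0.4, -0.3]
finger_gap: 40.6
finger_force: 20.0
```

```bash
python3 - <<'E'
from h import *
c,P=snap('wrist','w2'); delta(446,-202,405)
f=c['frame'];h=cv2.cvtColor(f,cv2.COLOR_RGB2HSV)
m=(h[...,0]>100)&(h[...,0]<125)&(h[...,1]>130)&(abs(P[...,2]-8)<8)&(P[...,0]>300)&(P[...,1]>-300)&(P[...,1]<0)&(P[...,0]<640)
p=P[m];print('blue',m.sum(),p.mean(0));print('rect',cv2.minAreaRect(p[:,:2].astype(np.float32)))
q=P[(P[...,2]>150)&(P[...,2]<180)&(abs(P[...,0]-487)<60)&(abs(P[...,1]+141)<60)];print('grip',len(q),np.median(q,0),cv2.minAreaRect(q[:,:2].astype(np.float32)))
E
```

```text
tool shift/40 [ 2.696 -0.003  0.01 ] now [ 383.9 -290.1  405.4] [3.1404e+00 1.0000e-04 9.5550e-01] t 4.95 gap 40.6 F [-0.   0.4 -1.7] 20.0
blue 4176 [ 468.56156065 -170.17087103    6.78169465]
rect ((463.2032470703125, -177.92140197753906), (144.53334045410156, 81.15948486328125), 53.8751335144043)
grip 506 [ 480.90737608 -155.66203126  158.48704291] ((480.2464904785156, -154.82337951660156), (2.4543585777282715, 57.670021057128906), 54.24321746826172)
```

View pics/w2.png

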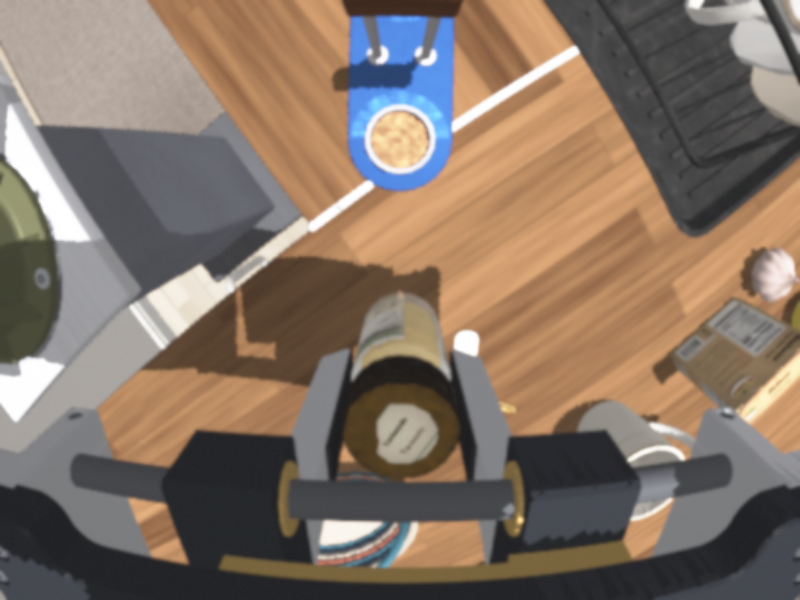

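The wrist view shows the empty ring centred at (400,139), in line with the held jar, and the grip edge at the top.

```bash
python3 - <<'E'
from h import *
c=dict(np.load('w2.npz')); f=c['f']
w=wray(c,400.5,139,20);print('ring',w,'edges',wray(c,364.5,139,20),wray(c,436.5,139,20),wray(c,400,104,20),wray(c,400,174,20))
for n,v in(('board edges',90),):print(wray(c,350,v,8),wray(c,453.5,v,8))
print('end',wray(c,401,190,8))
P=c['P']; q=P[(P[...,2]>14)&(P[...,2]<28)&(np.hypot(P[...,0]-445,P[...,1]+203)<36)];print(len(q),(q.min(0)+q.max(0))/2,q.mean(0),q.min(0),q.max(0))
v,u=np.mgrid[140:184,222:290]
# jar lower axis: held jar cloud
q=P[(P[...,2]>155)&(P[...,2]<200)&(abs(P[...,0]-385)<40)&(abs(P[...,1]+285)<40)];print('jar',len(q),q.mean(0) if len(q) else '', fitc(q,20.5) if len(q)>10 else '')
delta(w[0],w[1],405,np.radians(54.2))
E
```

```text
ring [ 444.1 -204.9   20. ] edges [ 421.5 -188.7   20. ] [ 466.9 -220.8   20. ] [ 459.7 -182.1   20. ] [ 427.9 -227.1   20. ]
[ 435.2 -147.8    8. ] [ 502.5 -195.4    8. ]
end [ 420.9 -238.4    8. ]
446 [ 443.65937065 -204.34243705   17.89821389] [ 444.17546612 -204.26628167   18.57256839] [ 416.54887523 -231.15329968   14.22248271] [ 470.76986608 -177.53157441   21.57394506]
jar 913 [ 393.44844286 -277.88821014  179.82539826] (array([ 382.6, -291.2]), np.float64(0.31725284000906656))
tool shift/40 [ 2.609 -0.     0.01 ] now [ 383.9 -290.1  405.4] [3.1404e+00 1.0000e-04 9.5550e-01] t 4.95 gap 40.6 F [-0.   0.4 -1.7] 20.0
wz total (x45deg) 0.01209328213997282
```

>>> step_arm:
  increments:
    - [[0, 0, 0, 0.6, 0, 0, 1], [0, 0, 0, 0.8, 0, 0, 1], [0, 0, 0, 0.8, 0, 0, 1], [0, 0, 0, 0.44, 0, 0, 1], [0, 0, 0, 0, 0, 0, 1]]

```text
clock: 5.45
eef_pos: [445.9, -202.6, 404.6]
eef_rot: [-3.141, -0.0, 0.958]
wrist_force: [0.5, -0.4, -1.3]
finger_gap: 40.6
finger_force: 20.0
```

>>> step_arm:
  increments:
    - [[0, 0, 0, 0, 0, 0.7, 1], [0, 0, 0, 0, 0, 0.8, 1], [0, 0, 0, 0, 0, 0.8, 1], [0, 0, 0, 0, 0, 0.6, 1], [0, 0, 0, 0, 0, 0, 1]]

```text
clock: 5.95
eef_pos: [444.0, -204.2, 286.0]
eef_rot: [-3.136, 0.001, 0.955]
wrist_force: [-0.2, -0.6, -0.2]
finger_gap: 40.7
finger_force: 20.0
```

```bash
python3 - <<'E'
from h import *
c,P=snap('wrist','w3'); delta(444.1,-204.7,265)
for a,b in((35,55),(55,75),(75,95)):
    q=P[(P[...,2]>a)&(P[...,2]<b)&(np.hypot(P[...,0]-444,P[...,1]+205)<32)];print('jar',len(q),fitc(q,20.5) if len(q)>10 else '')
q=P[(P[...,2]>14)&(P[...,2]<24)&(np.hypot(P[...,0]-444,P[...,1]+204.7)<32)&(np.hypot(P[...,0]-444,P[...,1]+204.7)>18)];print('ring',len(q),fitc(q,25.5) if len(q)>10 else '')
c,P=snap('side');f=c['frame'];cv2.imwrite('pics/s3.png',cv2.resize(f[150:245,210:310,::-1],None,fx=6,fy=6,interpolation=cv2.INTER_CUBIC))
E
```

```text
tool shift/40 [-0.013 -0.001  0.575] now [ 444.5 -204.3  288. ] [-3.1391e+00  4.0000e-04  9.5510e-01] t 6.0 gap 40.3 F [-1.   0.2 -0.4] 20.0
jar 331 (array([ 441.7, -204.7]), np.float64(0.33231431435109776))
jar 448 (array([ 441.7, -204.6]), np.float64(0.29647840618793253))
jar 788 (array([ 441.9, -204.6]), np.float64(2.809155582221964))
ring 453 (array([ 443.9, -204.2]), np.float64(1.1395780407212943))
```

View pics/w3.png

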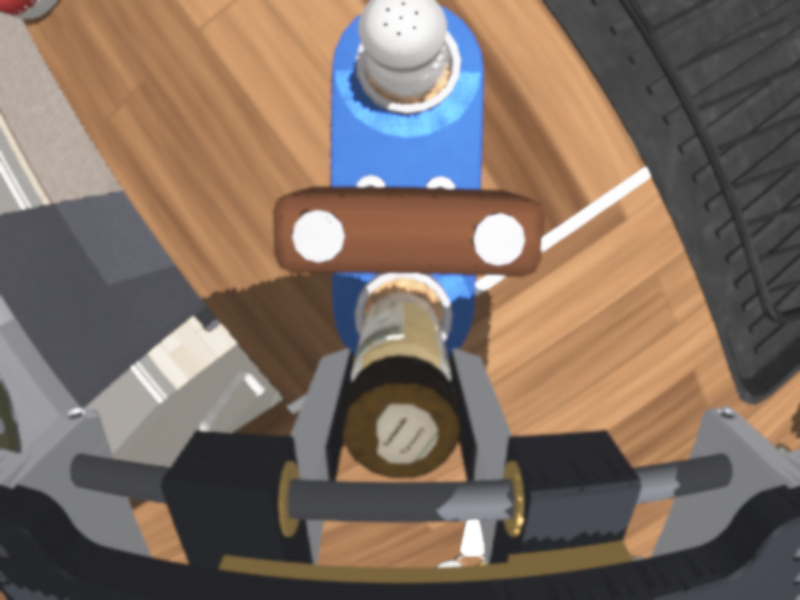

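View pics/s3.png

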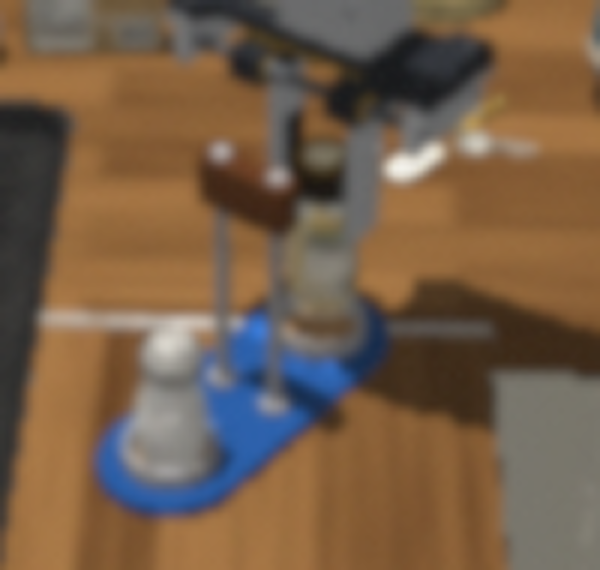

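The wrist view shows the jar over the ring with small offset (ring centre ~403, jar ~401 px); the side view shows it just above the well. Nudging by ~1 mm, then lowering gently.

>>> step_arm:
  increments:
    - [[0, 0, 0, 0.02, 0.02, 0, 1], [0, 0, 0, 0, 0, 0.15, 1], [0, 0, 0, 0, 0, 0.15, 1], [0, 0, 0, 0, 0, 0.08, 1], [0, 0, 0, 0, 0, 0, 1]]

```text
clock: 6.55
eef_pos: [445.5, -203.4, 273.0]
eef_rot: [-3.141, 0.0, 0.956]
wrist_force: [0.1, 0.4, -1.5]
finger_gap: 40.4
finger_force: 20.0
```

>>> step_arm:
  increments:
    - [[0, 0, 0, 0, 0, 0.05, 1], [0, 0, 0, 0, 0, 0.04, 1], [0, 0, 0, 0, 0, 0, 1], [0, 0, 0, 0, 0, 0, 1]]

```text
clock: 6.95
eef_pos: [445.6, -203.5, 269.9]
eef_rot: [3.142, 0.0, 0.956]
wrist_force: [0.9, -0.2, 0.3]
finger_gap: 40.2
finger_force: 20.0
```

>>> step_arm:
  increments:
    - [[0, 0, 0, 0, 0, 0.05, 1], [0, 0, 0, 0, 0, 0.05, 1], [0, 0, 0, 0, 0, 0, 1], [0, 0, 0, 0, 0, 0, 1]]

```text
clock: 7.35
eef_pos: [445.6, -203.5, 265.8]
eef_rot: [-3.141, -0.0, 0.956]
wrist_force: [0.2, -0.1, -0.8]
finger_gap: 40.5
finger_force: 20.0
```

>>> step_arm:
  increments:
    - [[0, 0, 0, 0, 0, 0.03, 1], [0, 0, 0, 0, 0, 0, 1], [0, 0, 0, 0, 0, 0, 1]]

```text
clock: 7.65
eef_pos: [445.6, -203.5, 264.7]
eef_rot: [3.142, -0.0, 0.956]
wrist_force: [0.7, 0.3, -0.4]
finger_gap: 40.6
finger_force: 20.0
```

>>> step_arm:
  increments:
    - [[0, 0, 0, 0, 0, 0.01, 0], [0, 0, 0, 0, 0, 0, -0.3], [0, 0, 0, 0, 0, 0, -0.4], [0, 0, 0, 0, 0, 0, -0.4], [0, 0, 0, 0, 0, 0, -0.4]]

```text
clock: 8.15
eef_pos: [445.6, -203.5, 264.3]
eef_rot: [3.142, -0.0, 0.956]
wrist_force: [-0.6, 0.5, 0.1]
finger_gap: 65.6
finger_force: 0.0
```

>>> step_arm:
  increments:
    - [[0, 0, 0, 0, 0, -0.3, -0.4], [0, 0, 0, 0, 0, -0.7, -0.4], [0, 0, 0, 0, 0, -0.9, -0.4], [0, 0, 0, 0, 0, -0.9, -0.4], [0, 0, 0, 0, 0, -0.9, -0.4]]

```text
clock: 8.65
eef_pos: [445.2, -203.3, 414.8]
eef_rot: [3.141, -0.0, 0.956]
wrist_force: [0.0, 0.0, -0.1]
finger_gap: 65.9
finger_force: 0.0
```

>>> step_arm:
  increments:
    - [[0, 0, 0, 0, 0, -0.6, -0.4], [0, 0, 0, 0, 0, 0, -0.4], [0, 0, 0, 0, 0, 0, -0.4]]

```text
clock: 8.95
eef_pos: [445.4, -203.3, 436.5]
eef_rot: [3.141, -0.0, 0.956]
wrist_force: [-0.4, -0.7, -0.6]
finger_gap: 65.8
finger_force: 0.0
```

```bash
python3 - <<'E'
from h import *
c,P=snap('wrist','w4'); 
q=P[(P[...,2]>150)&(P[...,2]<182)&(abs(P[...,0]-487)<50)&(abs(P[...,1]+147)<50)]
print('grip',len(q),q.max(0),cv2.minAreaRect(q[:,:2].astype(np.float32)))
t=q[q[:,2]>164];print('griptop',len(t),t.mean(0),cv2.minAreaRect(t[:,:2].astype(np.float32)))
q=P[(P[...,2]>95)&(P[...,2]<125)&(np.hypot(P[...,0]-445,P[...,1]+204)<35)];print('cap',len(q),q.mean(0),np.percentile(q[:,2],[5,50,95]))
delta(486,-147,420,-.617)
E
```

```text
grip 1494 [ 512.56427932 -125.26176906  171.95764826] ((485.3459167480469, -147.50018310546875), (18.187631607055664, 60.00320053100586), 53.41136169433594)
griptop 1466 [ 485.53904532 -147.42324153  168.4165812 ] ((485.0126037597656, -147.6242218017578), (17.966880798339844, 59.85483932495117), 54.61138916015625)
cap 1139 [ 446.09661307 -203.07235696  110.94300954] [103.22712482 111.78415233 113.13316866]
tool shift/40 [1.736 0.015 0.392] now [ 445.4 -203.4  435.7] [-3.1407e+00  1.0000e-04  9.5550e-01] t 9.0 gap 65.9 F [-0.2  0.6 -0.9] 0.0
wz total (x45deg) 2.0022315119495726
```

View pics/w4.png

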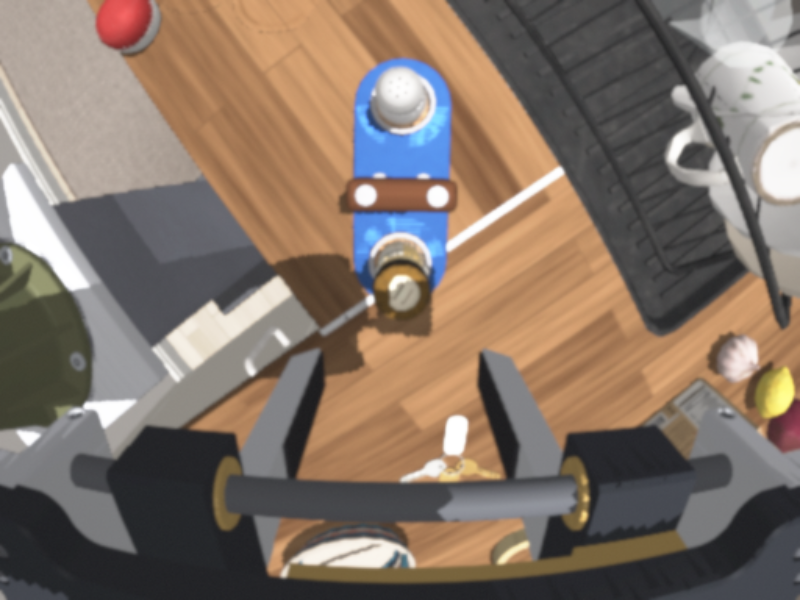

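The wrist view shows the jar cap at (402,291), seated (top at 112–113 mm, as 8+105), shaker at (402,95), and grip at (402,195). Now I'll go to the grip and turn a quarter turn.

>>> step_arm:
  increments:
    - [[0, 0, 0, 0.58, 0, 0, -0.2], [0, 0, 0, 0.58, 0.01, 0, -0.2], [0, 0, 0, 0.56, 0, 0, -0.2], [0, 0, -0.18, 0, 0, 0, -0.2], [0, 0, -0.18, 0, 0, 0, -0.2]]

```text
clock: 9.5
eef_pos: [485.9, -147.0, 434.8]
eef_rot: [-3.139, -0.0, 1.245]
wrist_force: [-0.3, -0.5, -1.1]
finger_gap: 56.2
finger_force: 0.0
```

>>> step_arm:
  increments:
    - [[0, 0, -0.18, 0, 0, 0, -0.2], [0, 0, -0.18, 0, 0, 0, -0.2], [0, 0, -0.18, 0, 0, 0, -0.2], [0, 0, -0.18, 0, 0, 0, -0.2], [0, 0, -0.18, 0, 0, 0, -0.2]]

```text
clock: 10.0
eef_pos: [485.6, -147.5, 434.9]
eef_rot: [-3.14, -0.002, 1.951]
wrist_force: [1.1, -0.9, 0.6]
finger_gap: 56.8
finger_force: 0.0
```

>>> step_arm:
  increments:
    - [[0, 0, -0.18, 0, 0, 0, -0.2], [0, 0, -0.18, 0, 0, 0, -0.2], [0, 0, -0.18, 0, 0, 0, -0.2], [0, 0, -0.19, 0, 0, 0, -0.2], [0, 0, 0, 0, 0, 0, -0.2]]

```text
clock: 10.5
eef_pos: [485.7, -147.5, 435.1]
eef_rot: [-3.141, -0.002, 2.521]
wrist_force: [0.6, -0.2, -0.3]
finger_gap: 56.4
finger_force: 0.0
```

>>> step_arm:
  increments:
    - [[0, 0, 0, 0, 0, 0, -0.2], [0, 0, 0, 0, 0, 0, -0.2]]

```text
clock: 10.7
eef_pos: [485.7, -147.5, 435.8]
eef_rot: [-3.141, -0.001, 2.515]
wrist_force: [-0.6, 0.8, -0.3]
finger_gap: 56.4
finger_force: 0.0
```

```bash
python3 - <<'E'
from h import *
delta(485.3,-147.5,333.5,2.5185)
c,P=snap('wrist')
t=P[(P[...,2]>163)&(P[...,2]<182)&(abs(P[...,0]-487)<50)&(abs(P[...,1]+147)<50)];print('griptop',len(t),t.mean(0),cv2.minAreaRect(t[:,:2].astype(np.float32)))
E
```

```text
tool shift/40 [ 0.006 -0.005  2.558] now [ 485.7 -147.5  435.8] [-3.1414e+00 -7.0000e-04  2.5150e+00] t 10.7 gap 56.4 F [-0.6  0.8 -0.3] 0.0
wz total (x45deg) -0.004480804504711898
griptop 1280 [ 483.2363362  -146.17384313  168.20750887] ((484.72662353515625, -147.09088134765625), (17.692829132080078, 58.35933303833008), 53.48565673828125)
```

>>> step_arm:
  increments:
    - [[0, 0, 0, 0, 0, 0.6, -0.2], [0, 0, 0, 0, 0, 0.7, -0.2], [0, 0, 0, 0, 0, 0.7, -0.2], [0, 0, 0, 0, 0, 0.55, -0.2], [0, 0, 0, 0, 0, 0, -0.2]]

```text
clock: 11.25
eef_pos: [485.3, -147.4, 331.7]
eef_rot: [-3.14, -0.005, 2.517]
wrist_force: [0.1, 0.7, 0.6]
finger_gap: 56.6
finger_force: 0.0
```

>>> step_arm:
  increments:
    - [[0, 0, 0, 0, 0, 0, 0.2], [0, 0, 0, 0, 0, 0, 0.4], [0, 0, 0, 0, 0, 0, 0.5], [0, 0, 0, 0, 0, 0, 0.55], [0, 0, 0, 0, 0, 0, 0.6]]
  newtons: 10

```text
clock: 11.75
eef_pos: [485.7, -147.5, 334.7]
eef_rot: [3.141, 0.001, 2.518]
wrist_force: [0.4, 0.8, -0.1]
finger_gap: 20.8
finger_force: 0.0
```

>>> step_arm:
  increments:
    - [[0, 0, 0, 0, 0, 0, 0.65], [0, 0, 0, 0, 0, 0, 0.7], [0, 0, 0, 0, 0, 0, 0.75], [0, 0, 0, 0, 0, 0, 1], [0, 0, 0, 0, 0, 0, 1]]
  newtons: 10

```text
clock: 12.25
eef_pos: [485.6, -147.7, 334.5]
eef_rot: [-3.141, 0.0, 2.518]
wrist_force: [-4.3, -3.7, 4.3]
finger_gap: 18.1
finger_force: 10.0
```

>>> step_arm:
  increments:
    - [[0, 0, 0, 0, 0, 0, 1], [0, 0, 0, 0, 0, 0, 1], [0, 0, 0, 0, 0, 0, 1], [0, 0, 0, 0, 0, 0, 1], [0, 0, 0, 0, 0, 0, 1]]
  newtons: 55

```text
clock: 12.75
eef_pos: [485.6, -147.7, 334.5]
eef_rot: [-3.141, 0.0, 2.518]
wrist_force: [-2.3, -4.2, 4.5]
finger_gap: 17.9
finger_force: 55.0
```

Lift slowly, 120 mm.

>>> step_arm:
  increments:
    - [[0, 0, 0, 0, 0, -0.03, 1], [0, 0, 0, 0, 0, -0.06, 1], [0, 0, 0, 0, 0, -0.1, 1], [0, 0, 0, 0, 0, -0.15, 1], [0, 0, 0, 0, 0, -0.2, 1]]

```text
clock: 13.25
eef_pos: [485.6, -147.4, 356.2]
eef_rot: [-3.142, -0.001, 2.519]
wrist_force: [1.0, -0.4, -5.9]
finger_gap: 17.5
finger_force: 55.0
```

```bash
python3 - <<'E'
from h import *
s=manip.read_state();print(s['eef_pos'],s['eef_rot'],s['wrist_force'],s['moment'],s['finger_force'])
E
```

```text
[ 485.64850563 -147.43501962  356.1937705 ] [-3.14158994e+00 -5.79574481e-04  2.51856691e+00] [ 0.96716394 -0.38393637 -5.90188961] [ 0.01627285 -0.09197068 -0.01904736] 54.99040603637695
```

>>> step_arm:
  increments:
    - [[0, 0, 0, 0, 0, -0.2, 1], [0, 0, 0, 0, 0, -0.25, 1], [0, 0, 0, 0, 0, -0.25, 1], [0, 0, 0, 0, 0, -0.25, 1], [0, 0, 0, 0, 0, -0.25, 1]]

```text
clock: 13.75
eef_pos: [485.6, -147.5, 404.8]
eef_rot: [3.142, 0.0, 2.519]
wrist_force: [-0.2, 0.7, -5.4]
finger_gap: 17.7
finger_force: 55.0
```

>>> step_arm:
  increments:
    - [[0, 0, 0, 0, 0, -0.25, 1], [0, 0, 0, 0, 0, -0.25, 1], [0, 0, 0, 0, 0, -0.25, 1], [0, 0, 0, 0, 0, -0.2, 1], [0, 0, 0, 0, 0, -0.15, 1]]

```text
clock: 14.25
eef_pos: [485.7, -147.5, 448.6]
eef_rot: [3.141, 0.0, 2.519]
wrist_force: [-0.3, 0.0, -7.0]
finger_gap: 17.5
finger_force: 55.0
```

>>> step_arm:
  increments:
    - [[0, 0, 0, 0, 0, -0.1, 1], [0, 0, 0, 0, 0, -0.04, 1], [0, 0, 0, 0, 0, 0, 1], [0, 0, 0, 0, 0, 0, 1], [0, 0, 0, 0, 0, 0, 1]]

```text
clock: 14.75
eef_pos: [485.7, -147.5, 453.1]
eef_rot: [-3.142, -0.001, 2.518]
wrist_force: [0.3, 0.3, -6.3]
finger_gap: 17.9
finger_force: 55.0
```

>>> step_arm:
  increments:
    - [[0, 0, 0, 0, 0, 0, 1], [0, 0, 0, 0, 0, 0, 1], [0, 0, 0, 0, 0, 0, 1], [0, 0, 0, 0, 0, 0, 1], [0, 0, 0, 0, 0, 0, 1]]

```text
clock: 15.25
eef_pos: [485.7, -147.5, 453.4]
eef_rot: [-3.142, -0.0, 2.519]
wrist_force: [-0.8, -0.7, -5.9]
finger_gap: 17.7
finger_force: 55.0
```

```bash
python3 - <<'E'
from h import *
s=manip.read_state();print(s['eef_pos'],s['eef_rot'],s['wrist_force'],s['moment'],s['finger_gap'],s['qd'].round(4))
c,P=snap('side','s5');f=c['frame']
h=cv2.cvtColor(f,cv2.COLOR_RGB2HSV)
m=(h[...,0]>100)&(h[...,0]<125)&(h[...,1]>130)&(abs(P[...,2]-128)<25)&(np.hypot(P[...,0]-485,P[...,1]+147)<130)
p=P[m];A=np.c_[p[:,:2]-[485,-147],np.ones(len(p))];print(len(p),np.linalg.lstsq(A,p[:,2],rcond=None)[0])
cv2.imwrite('pics/s5c.png',cv2.resize(f[110:235,190:340,::-1],None,fx=4.5,fy=4.5,interpolation=cv2.INTER_CUBIC))
E
```

```text
[ 485.66297247 -147.51383377  453.43222495] [-3.14155934e+00 -2.72725893e-05  2.51852713e+00] [-0.8291559  -0.73206369 -5.94423275] [ 0.00090383 -0.13913997  0.0013135 ] 17.689879065929954 [ 0.0002  0.0001  0.0011  0.0022 -0.0022 -0.0008]
368 [-5.19698282e-03  6.99368388e-04  1.28393428e+02]
```

View pics/s5c.png

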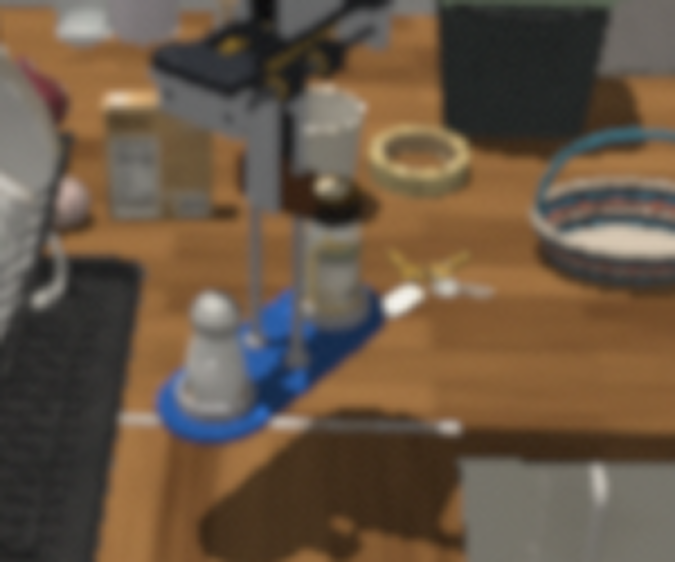

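The side view shows the carrier held level (tilt under 0.3°, board top at 128 mm), with the jar at (335,260) and the shaker at (215,355) both standing in their wells.

```bash
python3 -c "
from cell import workorder; print(workorder.sign_off())"
```

```text
the job is handed in; nothing more can be done
None
```

The spice jar stands in the empty well and the carrier was handed in about 12 cm up, held level and steady by its grip with the jar and shaker both in their wells; the tin, timer and box were not touched.

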